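Load the air filter and hold its bayonet cap home

TASK

Get the workshop's compressed-air filter ready for locking: stand the filter element in the chamber of the filter body, put the knurled cap over it and turn the cap until its hidden keyways drop over the three pins, then push the cap down against the spring until its skirt sits fully home on the flange. Keep holding it there, so that a colleague can drive the lock screw: your program finishes while the gripper is still pressing the cap home. Leave the grease tub, the spanner and the tape roll where they are.

Things in the scene. Friction and masses are not known exactly. Their poses are not given: they have to be found in the camera images.
- filter: Air filter body, aluminium, fixed to the bench. Origin: underside of its foot plate (82 x 68 x 6 mm), on the filter's upright axis, z up. Hose nipples along +y and -y, out to 50 mm, 7 to 22 mm above the bench. Round flange, 65 mm diameter, top face 47 mm up. At -x its rim carries a lug 14 mm wide with the lock screw, 32 to 52 mm from the axis, up to 61.5 mm above the bench.
- filter_seat (a point): Centre of the flange's top face, the cap's seat, 47 mm above the bench. Three pins of 5 mm diameter stand out radially from the tube (spigot) above it, 120 degrees apart, out to 23 mm from the axis, tops 14 mm above the seat. Where the pins point differs from start to start and has nothing to do with the body's yaw.
- filter_mouth (a point): Centre of the chamber's open mouth, 75 mm above the bench: a chamfered, greased steel tube (spigot), 38 mm outside, 26.4 mm inside diameter, widening to 30 mm at the mouth. In it, 38 mm below the mouth, is a spring-loaded plate; it yields from 4 N on, 0.7 N more per mm, at most 10 mm.
- cap: The cap: dark steel bayonet collar, closed on top, 50 mm high, 0.11 to 0.22 kg, loose, standing mouth down on the bench. Origin: centre of its mouth (underside), z up its axis. Skirt 58 mm diameter, 0 to 26 mm; knurled crown 46 mm diameter, 26 to 50 mm. Bore 41 mm in the skirt, 37 mm in the crown; ceiling 43 mm above the mouth.
- cap_mouth (a point): Same point as the cap's origin. Three keyways, 10 mm wide, open at the mouth, are cut inside the skirt 120 degrees apart, unseen from outside. Off the pins, the cap rests on them with its mouth 13 mm above the seat; at most 120 degrees of turn, either way, brings the keyways over the pins (within 6 degrees), and it can go down.
- cap_grip (a point): On the cap's axis, 12 mm below its top: middle of the knurled crown, gripped from above. Over the pins, the cap goes down 6 mm freely until its ceiling meets the element; the last 7 mm compress the spring (about 9 N at the seat). Let go, it rises again.
- element: Filter element: upright pleated cartridge with a metal disc at each end, 22 mm diameter, ends chamfered, 60 mm high, 50 g, loose, standing on the bench. Origin: centre of its lower end, z up. On the chamber's spring plate it protrudes 22 mm above the spigot's mouth.
- grease_tub: Round tub with a black screw lid, 82 mm diameter, 68 mm high, origin at the centre of its underside. Bystander.
- spanner: Combination spanner lying flat, 29 x 155 x 9 mm, long along its y axis, origin at the centre of its underside. Bystander.
- tape_roll: Small dark roll of tape lying flat, 56 mm diameter, 19 mm high, origin at the centre of its underside. Bystander.

How it is judged (in metres and radians):
On the way, in this order (a step that is already met when the one before it is completed fails the run):
1. the element stands in the chamber on the spring plate, let go (horizontal distance between element and filter below 0.005 m and z of element in the frame of filter below 0.04 m and angle between element's own z axis and vertical below 0.2 rad and contact force between the fingers and element below 0.1 N), for 0.2 s.
2. the cap's keyways have dropped over the pins (horizontal distance between cap and filter below 0.004 m and z of cap in the frame of filter below 0.056 m and angle between cap's own z axis and vertical below 0.1 rad), for 0.1 s.
At the end, for the whole second after the job is handed in: The gripper still presses or grips the cap (over 4 N); the cap is still, upright within 0.06 rad, within 3 mm of the filter's axis, its mouth within 1.7 mm of the flange; the element is inside, within 5 mm of the axis, its foot pressed below 34 mm above the bench; bystanders unmoved (horizontal distance between cap and filter below 0.003 m and z of cap in the frame of filter below 0.0487 m and angle between cap's own z axis and vertical below 0.06 rad and horizontal distance between element and filter below 0.005 m and z of element in the frame of filter below 0.034 m and contact force between the fingers and cap above 4 N and linear speed of cap below 0.01 m/s); the arm keeps its last pose, push and grip.
It fails at once if the grease tub is moved (15 mm) (distance of grease_tub from where it was at the start of the episode above 0.015 m).
It fails at once if the spanner is moved (15 mm) (distance of spanner from where it was at the start of the episode above 0.015 m).
It fails at once if the tape roll is moved (15 mm) (distance of tape_roll from where it was at the start of the episode above 0.015 m).
It also fails if it takes over 61 s, if anything falls off the work surface, if the arm or the gripper's body presses on something with over 40 N, if the wrist force passes 120 N, or if a joint passes its speed limit or range.

ROBOT

A 7-joint arm with a two-finger parallel gripper is mounted at the origin on a cart in front of the work surface, level with it; the furniture and walls round the work are solid. World frame = base frame: x ahead of the robot, y to its left, z up, the work surface at z = 0. Lengths are in mm, angles in rad, forces in N, time in s.
With the tool pointing down it reaches from about 425 to 875 mm from the base axis. Payload 8.4 kg.
Tool frame: the origin (TCP) lies between the finger pads; the fingertips stand 14 mm ahead of it and the grasp point (between the pads) lies 5 mm behind it; z points along the fingers, y is the line along which they close (so a half turn about z gives the same grasp; the last joint's range is limited). The gripper opens to 85 mm and grips with 20 to 120 N. Pads are 22 mm wide; open, the fingers measure 114 mm over their backs; the gripper's body (76 mm by 85 mm) begins 54 mm behind the grasp point. The pads swing forward as they close: fully open they stand 13 mm farther back than shut.
Start: joints at [1.055, 0.333, 0.04, 1.465, -0.013, 1.343, -0.059], TCP at [263.119, -594.334, 245.308] pointing down, gripper open.
Joint ranges: [-2.58, 2.58], [-0.38, 2.09], [-1.3, 1.39], [0.25, 2.4], [-1.5, 4.64], [0.08, 2.09], [-2.65, 2.65]. Speed limits (rad/s): [2.22, 2.22, 2.79, 2.79, 3.14, 3.14, 3.14].

INTERFACE

Orientations are given as a unit quaternion [x, y, z, w].
In Python, from bench import * gives the robot as it stands. The module is installed in compiled form; this text tells all that it offers.
- The arm moves only by the tool send_path, called after ">>>" by a JSON object that holds its "method" and its "body". Schema: {"type":"object","properties":{"offsets":{"type":"array","items":{"type":"object","properties":{"aperture":{"type":"number"},"x":{"type":"number"},"y":{"type":"number"},"z":{"type":"number"},"ax":{"type":"number"},"ay":{"type":"number"},"az":{"type":"number"}},"additionalProperties":false,"required":["aperture"]},"minItems":1,"maxItems":12},"only":{"type":"string"},"quiet":{"type":"boolean"},"lines":{"type":"string"}},"required":["offsets"],"additionalProperties":false}. offsets is a list of rows, 1 to 12 of them, each an object with the fields aperture (the opening from 0.0 (shut) to 1.0 (fully open)), x, y, z (the shift in mm), ax, ay, az (a rotation vector in rad); a field left out counts as zero (the opening has to be given); each row is the pose to reach, as a shift and turn from the pose commanded when the call began, along the tool's axes at that moment; what a row does not reach only later rows make up. A row lasts 1/10 s, in which the tool goes at most 50 mm and 0.15 rad, less where a joint would pass 70% of its speed; a pose out of reach is approached as far as the arm can. The fingers move at their own pace and stop on an object; the grip force is fixed at half the most. Time passes only in rows, so rows that do not move let the fingers close. The tool returns the time, the measured TCP pose, the force, the opening and the grip force at its end. only (a regular expression) keeps the lines of the reply that match it, lines (a string "A,B") keeps lines A to B, and quiet returns only ok. Input that does not fit is refused with a message, and nothing moves.
- get_state(): the state, without advancing time (a new reading comes with each control period).
- get_image(name): name is "side" or "top" or "wrist"; returns the picture (400x640x3 uint8, red, green, blue); there is no depth.
- camera_info(name): a dict with "intrinsics" (3x3 intrinsics, pixels), "rvec" (rotation vector, rad) and "tvec" (3), from world to camera coordinates, as OpenCV has them; the wrist camera has in their place "hand_eye" (4x4, takes a point from camera to tool coordinates, whose origin is the TCP and whose axes are the flange's). Camera axes: x right, y down, z forward; pixel columns grow to the right and rows downward; lengths in mm; the calibration is good to about 2 mm. A picture is of the moment at which its call begins: read the wrist's pose just before it. camera_info takes no time and is no camera call.
- sign_off(): hands the job in; it is judged then, once.
Trained networks look in the newest picture that a camera, given by its name, has taken for a name from the list of things; names that differ only in an ending like _2 or _b are one class to them, and where a whole thing is asked for, a point or a joint stands for the part that bears it (a point fixed in the world has none). Each returns a list of dicts, best first, with "confidence" (0 to 1); they miss things now and then, are a little off and sometimes report something else, mostly with a low value. They report only what shows in the picture. A call takes as long as a camera call.
- look_for(query, camera): "point" ([column, row] in pixels, amid what is visible of it).
- silhouettes(query, camera): "mask" (400x640 bool, what is visible of it) and "point" ([column, row] in pixels, amid what is visible of it).
- spot_point(query, camera): "point" ([column, row] in pixels: a listed point, or the origin of a listed thing).
The state is a dict: "time": time; "joint_positions": joint angles; "joint_vel": joint speeds; "joint_efforts": joint torques, N m; "tool_pos": TCP position; "orientation": TCP orientation; "wrist_force": force on the tool from outside, world axes, zero at the start; "moment": the same for the moment, N m; "width": opening from 0.0 (shut) to 1.0 (fully open); "finger_force": force on a finger pad.
Only numpy, scipy, OpenCV 4.12 (cv2) and the standard library are available. Lean on these libraries where they do the work, as an engineer would, in place of code of your own. Each camera call takes 0.05 s, during which the arm holds its last target. There are 200 camera calls.

## Working session

There is one attempt and no reset: what is moved stays moved. The work goes in short steps, Python scripts to look and compute and a tool call to move; the robot and the scene stay as the last step left them, time stands still between calls to the robot, and variables do not carry over. Pictures are saved under pics/ and viewed, at most 10 in all, crops included, and the job is handed in when it is done.

```bash
mkdir -p pics
```

Create h.py:
```python
from bench import *
import numpy as np, cv2
from scipy.spatial.transform import Rotation as R
def cam(n):
    i=camera_info(n); K=np.array(i["intrinsics"],float)
    if "rvec" in i:
        Rm=cv2.Rodrigues(np.array(i["rvec"],float))[0]; t=np.array(i["tvec"],float).ravel()
        return K,Rm.T,-Rm.T@t
    s=get_state(); H=np.array(i["hand_eye"]); Rt=R.from_quat(s["orientation"]).as_matrix()
    return K,Rt@H[:3,:3],Rt@H[:3,3]+np.array(s["tool_pos"])
def ray(n,p,c=None):
    K,Rw,C=c or cam(n); d=Rw@np.linalg.inv(K)@np.array([p[0],p[1],1.]); return C,d
def atz(n,p,z,c=None):
    C,d=ray(n,p,c); return C+d*(z-C[2])/d[2]
def tri(rs):
    A=0;b=0
    for C,d in rs:
        d=d/np.linalg.norm(d);P=np.eye(3)-np.outer(d,d);A=A+P;b=b+P@C
    return np.linalg.solve(A,b)
def proj(n,X,c=None):
    K,Rw,C=c or cam(n); v=K@(Rw.T@(np.array(X)-C)); return v[:2]/v[2]
def save(n,f):
    im=get_image(n); cv2.imwrite("pics/"+f,cv2.cvtColor(im,cv2.COLOR_RGB2BGR)); return im
def tool(Xw):  # world displacement->tool axes
    s=get_state(); return R.from_quat(s["orientation"]).inv().apply(Xw)
```

Run:
```python
from h import *
np.set_printoptions(precision=1,suppress=True)
s=get_state();print(s["tool_pos"],R.from_quat(s["orientation"]).as_matrix())
for n in("side","top"):
    save(n,n+"1.png");print(n,cam(n)[2])
    for q in("filter_mouth","filter_seat","filter","cap","cap_grip","element","grease_tub","spanner","tape_roll"):
        r=spot_point(q,n)
        print(q,[(np.round(x["point"]),round(x["confidence"],2)) for x in r[:2]], atz(n,r[0]["point"],{"filter_mouth":75,"filter_seat":47,"cap_grip":38}.get(q,0)) if r else "")
```

```text
[ 262.9 -594.   244.4] [[ 0.9  0.4 -0. ]
 [ 0.4 -0.9  0. ]
 [-0.  -0.  -1. ]]
side [542.9 665.4 862.6]
filter_mouth [(array([347., 204.]), 0.79)] [507.7  63.8  75. ]
filter_seat [(array([349., 215.]), 0.6), (array([302., 151.]), 0.24)] [502.   69.1  47. ]
filter [(array([344., 229.]), 0.71), (array([244., 194.]), 0.68)] [509.9  73.3   0. ]
cap [(array([301., 148.]), 0.71)] [ 613.  -159.8   -0. ]
cap_grip [(array([301., 136.]), 0.62)] [ 611.8 -162.7   38. ]
element [(array([284., 331.]), 0.57), (array([306., 138.]), 0.56)] [620.8 304.3   0. ]
grease_tub [(array([238., 259.]), 0.72)] [725.3 153.2   0. ]
spanner [(array([245., 197.]), 0.61), (array([346., 215.]), 0.35)] [731.5  -8.2   0. ]
tape_roll [(array([387., 274.]), 0.95), (array([344., 229.]), 0.28)] [424.3 177.    0. ]
top [ 543.3   81.9 1043.5]
filter_mouth [(array([319., 249.]), 0.92)] [509.2  73.8  75. ]
filter_seat [(array([321., 245.]), 0.86)] [515.9  69.   47. ]
filter [(array([323., 248.]), 0.88), (array([354., 149.]), 0.63)] [507.6  63.9   0. ]
cap [(array([421., 201.]), 0.72)] [ 615.3 -151.3    0. ]
cap_grip [(array([427., 199.]), 0.68)] [ 616.7 -155.4   38. ]
element [(array([216., 198.]), 0.45)] [615.9 303.7   0. ]
grease_tub [(array([284., 152.]), 0.64)] [721.  153.6   0. ]
spanner [(array([354., 148.]), 0.66)] [731.7  -1.2   0. ]
tape_roll [(array([270., 286.]), 0.9)] [424.3 180.    0. ]
```

View pics/side1.png

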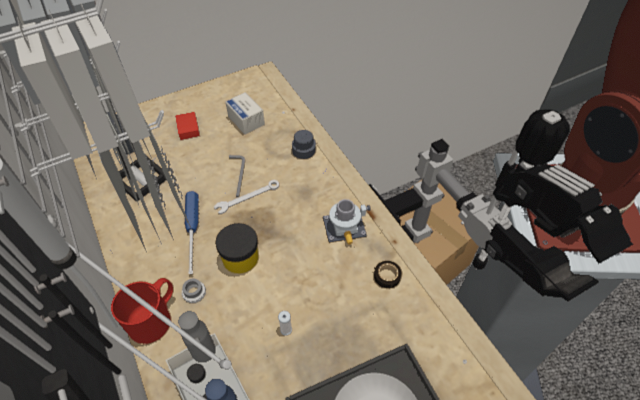

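View pics/top1.png

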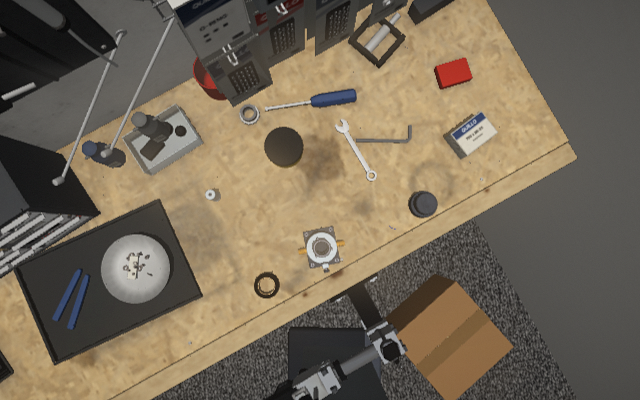

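Run:
```python
from h import *
print(R.from_quat(get_state()["orientation"]).as_matrix().round(3).tolist(), camera_info("wrist")["hand_eye"], camera_info("wrist")["intrinsics"],get_state()["time"])
```

```text
[[0.914, 0.405, -0.0], [0.405, -0.914, 0.0], [-0.0, -0.0, -1.0]] [[ 8.95333558e-05 -9.50311691e-01 -3.11299988e-01  7.99361783e+01]
 [ 9.99999737e-01  3.09164851e-04 -6.56182616e-04  7.43397743e-01]
 [ 7.19821025e-04 -3.11299847e-01  9.50311468e-01 -1.28534303e+02]
 [ 0.00000000e+00  0.00000000e+00  0.00000000e+00  1.00000000e+00]] [[304.29740059   0.         323.86784958]
 [  0.         304.29740059 198.61599945]
 [  0.           0.           1.        ]] 1.0
```

The side view shows the filter at (346,215), cap (303,145), element (285,322), tub (238,247), spanner (245,197) and tape (387,273). The top view shows them at (321,248), (424,204), (210,195), (284,147), (355,150) and (267,285). Both views also show a pole-like thing near the edge, so I'll check whether it's the robot.

Run:
```python
from h import *
np.set_printoptions(precision=1,suppress=True)
for X in([0,0,0],[263,-594,245],[263,-594,400],[510,69,75],[615,-155,50],[617,304,60]): print(X,proj("side",X),proj("top",X))
def T(n,a,b): print(n,tri([ray("side",a),ray("top",b)]))
T("post",(438,148),(383,340))
T("mouth",(347,204),(319,249)); T("el_top",(284,314),(210,193)); T("captop",(304,136),(427,203));T("seat",(349,215),(321,245))
r=silhouettes("element","top");print([(x["confidence"],x["point"],x["mask"].sum()) for x in r])
r=silhouettes("element","side");print([(x["confidence"],x["point"],x["mask"].sum()) for x in r])
s=get_state();print(s["time"])
```

```text
[0, 0, 0] [578.9 207.3] [349.8 487. ]
[263, -594, 245] [445.3 -40.6] [719.3 407. ]
[263, -594, 400] [ 459.  -108.5] [818.2 449.9]
[510, 69, 75] [345.5 206.3] [321.5 248.5]
[615, -155, 50] [299.7 135. ] [428.3 199.7]
[617, 304, 60] [284.  317.5] [209.4 195. ]
post [329.6 -50.6 122.5]
mouth [508.5  74.3  89.7]
el_top [618.6 301.   67.9]
captop [ 606.4 -152.4   49.8]
seat [509.   70.1  47.5]
[(0.71, [421.9, 202.3], np.int64(629))]
[(0.84, [282.7, 322.0], np.int64(280))]
1.1
```

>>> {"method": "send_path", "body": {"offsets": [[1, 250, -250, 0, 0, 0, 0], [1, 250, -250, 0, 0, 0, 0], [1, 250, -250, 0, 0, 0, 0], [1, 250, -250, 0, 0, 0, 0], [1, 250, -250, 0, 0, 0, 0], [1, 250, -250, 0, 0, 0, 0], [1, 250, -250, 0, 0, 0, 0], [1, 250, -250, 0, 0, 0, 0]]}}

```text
refused: offsets[0]: [1, 250, -250, 0, 0, 0, 0] is not of type 'object' (schema: type "object"). Nothing was moved.
```

I used the wrong layout. The manual says a list of objects with named fields; once more.

>>> {"method": "send_path", "body": {"offsets": [{"aperture":1, "x":250, "y":-250}, {"aperture":1, "x":250, "y":-250}, {"aperture":1, "x":250, "y":-250}, {"aperture":1, "x":250, "y":-250}, {"aperture":1, "x":250, "y":-250}, {"aperture":1, "x":250, "y":-250}, {"aperture":1, "x":250, "y":-250}, {"aperture":1, "x":250, "y":-250}]}}

```text
time: 1.9
tool_pos: [393.2, -258.5, 245.9]
orientation: [0.977, 0.211, 0.001, -0.0]
wrist_force: [-0.7, -0.7, 0.5]
width: 1.004
finger_force: 0.0
```

```bash
python3 -c "
from h import *
s=get_state();print(np.round(s['joint_positions'],2))"
```

```text
[ 0.72 -0.02 -0.22  1.87 -0.01  1.29 -0.65]
```

>>> {"method": "send_path", "body": {"offsets": [{"aperture":1, "x":244, "y":-257}, {"aperture":1, "x":244, "y":-257}, {"aperture":1, "x":244, "y":-257}, {"aperture":1, "x":244, "y":-257}, {"aperture":1, "x":244, "y":-257}, {"aperture":1, "x":244, "y":-257}, {"aperture":1, "x":244, "y":-257}, {"aperture":1, "x":244, "y":-257}, {"aperture":1, "x":244, "y":-257}, {"aperture":1, "x":244, "y":-257}]}}

```text
time: 2.9
tool_pos: [509.6, 67.8, 245.1]
orientation: [0.979, 0.206, -0.0, 0.0]
wrist_force: [-0.6, -0.2, -0.1]
width: 1.002
finger_force: 0.0
```

Run:
```python
from h import *
np.set_printoptions(precision=1,suppress=True)
s=get_state();print(np.round(s['joint_positions'],2))
c=cam("wrist"); save("wrist","w1.png")
for q,z in(("filter_mouth",75),("filter_seat",47),("filter",0)):
    r=spot_point(q,"wrist"); print(q,[(x["point"],x["confidence"],atz("wrist",x["point"],z,c)) for x in r[:2]])
```

```text
[ 0.3  0.1 -0.6  1.8  0.1  1.3 -1.4]
filter_mouth [([325.2, 182.0], 0.87, array([510.1,  65.9,  75. ]))]
filter_seat [([322.0, 175.7], 0.58, array([508.4,  68.9,  47. ])), ([470.0, 11.7], 0.5, array([709.6,   5.2,  47. ]))]
filter [([322.7, 166.0], 0.98, array([509.4,  68.7,   0. ]))]
```

View pics/w1.png

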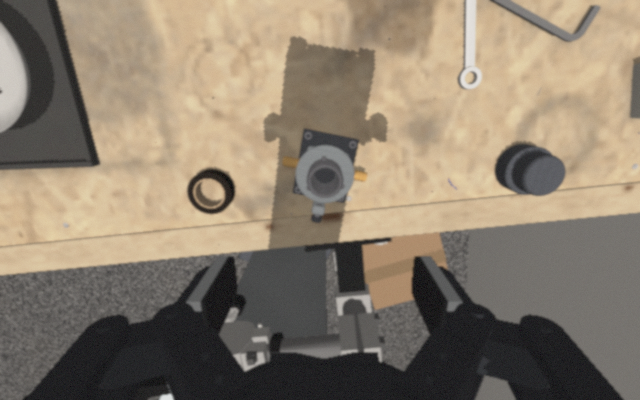

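The wrist view shows the filter mouth at about (324,178), the lug at (318,212), the tape at (211,190) and the cap at (532,170). Next I go to the element.

>>> {"method": "send_path", "body": {"offsets": [{"aperture":1, "x":193, "y":-171, "z":45}, {"aperture":1, "x":193, "y":-171, "z":45}, {"aperture":1, "x":193, "y":-171, "z":45}, {"aperture":1, "x":193, "y":-171, "z":45}, {"aperture":1, "x":193, "y":-171, "z":45}, {"aperture":1, "x":193, "y":-171, "z":45}, {"aperture":1, "x":193, "y":-171, "z":45}, {"aperture":1, "x":193, "y":-171, "z":45}]}}

```text
time: 3.9
tool_pos: [617.2, 302.1, 200.4]
orientation: [0.978, 0.206, -0.0, 0.001]
wrist_force: [-0.5, -1.1, 0.6]
width: 0.998
finger_force: 0.0
```

Create el.py:
```python
from h import *
np.set_printoptions(precision=1,suppress=True)
s=get_state();print(s["tool_pos"],np.round(s['joint_positions'],2))
c=cam("wrist"); im=get_image("wrist")
r=silhouettes("element","wrist")
for x in r[:2]:
    ys,xs=np.nonzero(x["mask"]); print("mask",x["confidence"],xs.min(),xs.max(),ys.min(),ys.max(),atz("wrist",x["point"],30,c))
r=spot_point("element","wrist"); print([(x["point"],x["confidence"],atz("wrist",x["point"],0,c)) for x in r[:2]])
p=proj("wrist",[617,303,30],c);print(p)
x,y=np.clip(p.astype(int),60,None); cv2.imwrite("pics/el.png",cv2.resize(cv2.cvtColor(im[max(0,y-60):y+60,x-60:x+60],cv2.COLOR_RGB2BGR),None,fx=4,fy=4)); print(x-60,max(0,y-60))
```

```bash
python3 el.py
```

```text
[617.2 302.1 200.4] [-0.1  0.5 -0.7  1.4  0.3  1.3 -1.9]
mask 0.75 312 335 165 200 [617.1 303.   30. ]
mask 0.15 419 492 294 341 [556.3  79.7  30. ]
[([323.2, 172.4], 0.86, array([619.6, 303.2,   0. ]))]
[322.3 181.5]
262 121
```

View pics/el.png

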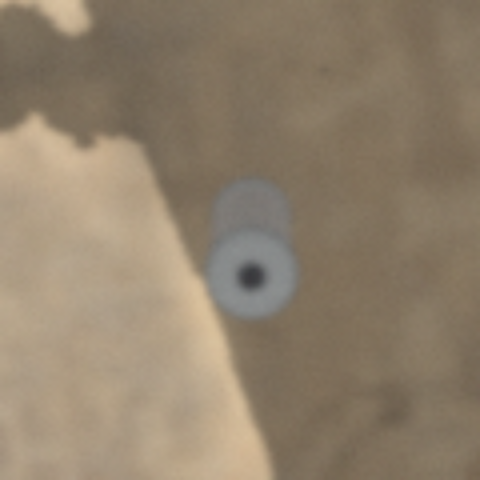

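The crop puts the element's top disc centre at full-image (325,189.5).

Run:
```python
from h import *
X=atz("wrist",(325,189.5),60);s=get_state();print(X,s["tool_pos"],tool(X*[1,1,0]+[0,0,48]-np.array(s["tool_pos"])))
```

```text
[618.68299434 300.12150704  60.        ] [617.44188047 301.53531393 201.22581068] [  0.4204119    1.58537602 153.22858124]
```

>>> {"method": "send_path", "body": {"offsets": [{"aperture":1, "x":1, "y":1, "z":50}, {"aperture":1, "x":1, "y":1, "z":100}, {"aperture":1, "x":1, "y":1, "z":130}, {"aperture":1, "x":1, "y":1, "z":153}, {"aperture":1, "x":1, "y":1, "z":153}, {"aperture":0, "x":1, "y":1, "z":153}, {"aperture":0, "x":1, "y":1, "z":153}, {"aperture":0, "x":1, "y":1, "z":153}, {"aperture":0, "x":1, "y":1, "z":153}, {"aperture":0, "x":1, "y":1, "z":153}, {"aperture":0, "x":1, "y":1, "z":153}, {"aperture":0, "x":1, "y":1, "z":153}]}}

```text
time: 5.25
tool_pos: [618.7, 303.5, 48.4]
orientation: [0.978, 0.207, 0.001, -0.0]
wrist_force: [-0.3, -1.4, 6.2]
width: 0.219
finger_force: 58.5
```

>>> {"method": "send_path", "body": {"offsets": [{"aperture":0, "z":-50}, {"aperture":0, "z":-100}, {"aperture":0, "x":-40, "y":30, "z":-110}, {"aperture":0, "x":-195, "y":171, "z":-110}, {"aperture":0, "x":-195, "y":171, "z":-110}, {"aperture":0, "x":-195, "y":171, "z":-110}, {"aperture":0, "x":-195, "y":171, "z":-110}, {"aperture":0, "x":-195, "y":171, "z":-110}, {"aperture":0, "x":-195, "y":171, "z":-110}, {"aperture":0, "x":-195, "y":171, "z":-110}, {"aperture":0, "x":-195, "y":171, "z":-110}]}}

```text
time: 6.35
tool_pos: [509.5, 69.9, 157.5]
orientation: [0.978, 0.208, 0.0, -0.0]
wrist_force: [0.2, 0.5, -0.6]
width: 0.224
finger_force: 58.8
```

Run:
```python
from h import *
np.set_printoptions(precision=1,suppress=True)
save("wrist","w3.png"); save("side","s3.png"); s=get_state(); print(s["tool_pos"],np.round(s["joint_positions"],2))
c=cam("wrist")
for q,z in(("filter_mouth",75),("filter",0),("element",0)):
  for n in("wrist","side"):
    r=spot_point(q,n); print(q,n,[(x["point"],x["confidence"],atz(n,x["point"],z)) for x in r[:2]])
```

```text
[509.3  69.6 157.3] [ 0.4  0.2 -0.7  1.9  0.1  1.1 -1.5]
filter_mouth wrist []
filter_mouth side [([346.0, 205.8], 0.57, array([508.9,  67.6,  75. ]))]
filter wrist [([327.4, 187.9], 0.91, array([508.3,  64.2,   0. ]))]
filter side [([344.0, 227.3], 0.91, array([510.1,  68.2,   0. ]))]
element wrist [([323.3, 230.1], 0.93, array([465.6,  49.2,   0. ]))]
element side [([345.3, 193.9], 0.58, array([507.2, -22.7,   0. ])), ([302.5, 151.5], 0.45, array([ 609.6, -150. ,    0. ]))]
```

View pics/w3.png

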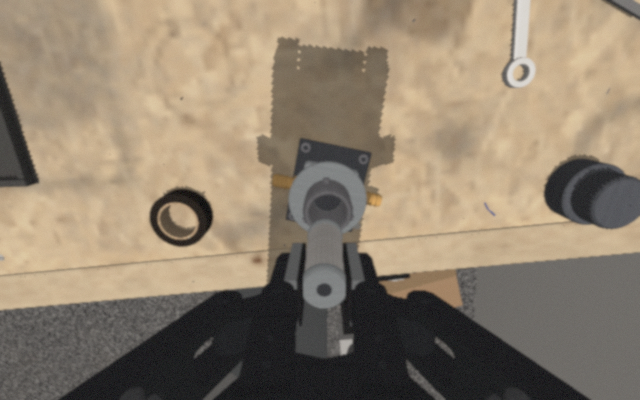

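The element is held, with its top at (324,288) and its foot near (323,228) just in front of the mouth at about (327,205). I'll zoom in there.

Run:
```python
from h import *
im=cv2.imread("pics/w3.png")[150:250,275:375]; cv2.imwrite("pics/w3c.png",cv2.resize(im,None,fx=6,fy=6,interpolation=cv2.INTER_CUBIC))
np.set_printoptions(precision=1,suppress=True)
c=cam("wrist");print(atz("wrist",(324,288),169,c),atz("wrist",(323.3,230.1),109,c),atz("wrist",(327,205),75,c))
for X in ([509.5,67.5,75],[509.5,67.5,47],[509.5,69.9,109]):print(proj("wrist",X,c))
```

```text
[509.1  67.4 169. ] [510.2  68.4 109. ] [515.7  68.   75. ]
[324.2 212.5]
[324.2 200.5]
[320.7 230.2]
```

View pics/w3c.png

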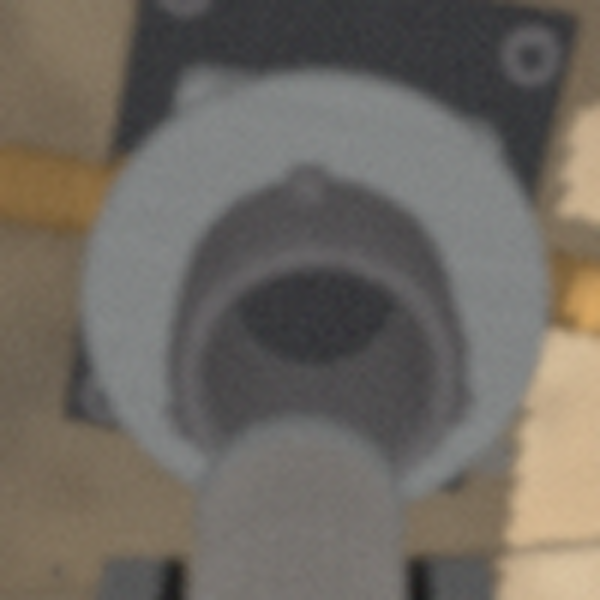

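The zoom shows the flange centre at about full (327.8,198.3), the mouth rim centre at (328.5,211.7) and the far edge of the element's foot at (325.5,219). The pins sit at crop (308,180), (462,390) and (175,410).

Run:
```python
from h import *
np.set_printoptions(precision=1,suppress=True)
c=cam("wrist");s=get_state();t=np.array(s["tool_pos"])
for n,p,z in(("mouth",(328.5,211.7),75),("flange",(327.8,198.3),47),("foot far",(325.5,219),109),("top",(324,288),169),("flL",(275+82/6,198.3),47),("flR",(275+552/6,198.3),47),("spL",(275+182/6,211.5),75),("spR",(275+462/6,211.5),75),("flTop",(327.8,150+70/6),47),("elL",(275+200/6,235),109),("elR",(275+404/6,235),109)):
    X=atz("wrist",p,z,c); print(n,X,tool((X-t)))
```

```text
mouth [511.4  64.9  75. ] [ 0.7  4.  82.2]
flange [512.5  65.6  47. ] [  2.    3.8 110.2]
foot far [517.7  70.2 109. ] [ 8.6  1.6 48.2]
top [509.1  67.4 169. ] [ -0.3   0.7 -11.8]
flL [499.4  95.1  47. ] [  2.  -28.5 110.3]
flR [525.6  36.   47. ] [  2.   36.2 110.2]
spL [504.6  80.6  75. ] [  0.9 -13.1  82.2]
spR [518.6  49.1  75. ] [ 0.9 21.4 82.2]
flTop [540.4  78.1  47. ] [ 32.6   3.7 110.2]
elL [503.2  75.8 109. ] [-2.3 -9.3 48.2]
elR [512.  56. 109.] [-2.3 12.4 48.2]
```

>>> {"method": "send_path", "body": {"offsets": [{"aperture":0, "x":1.5, "y":2.5, "z":10}, {"aperture":0, "x":1.5, "y":2.5, "z":25}, {"aperture":0, "x":1.5, "y":2.5, "z":35}, {"aperture":0, "x":1.5, "y":2.5, "z":42}, {"aperture":0, "x":1.5, "y":2.5, "z":46}, {"aperture":0, "x":1.5, "y":2.5, "z":46}]}}

```text
time: 7.35
tool_pos: [511.1, 66.3, 110.7]
orientation: [0.978, 0.207, -0.001, -0.0]
wrist_force: [-0.2, 0.1, -1.1]
width: 0.219
finger_force: 58.8
```

>>> {"method": "send_path", "body": {"offsets": [{"aperture":0, "z":8}, {"aperture":0, "z":16}, {"aperture":0, "z":17}]}}

```text
time: 7.65
tool_pos: [510.8, 66.1, 93.2]
orientation: [0.978, 0.207, -0.001, -0.0]
wrist_force: [-0.8, 0.2, 0.3]
width: 0.224
finger_force: 58.8
```

>>> {"method": "send_path", "body": {"offsets": [{"aperture":0.6}, {"aperture":0.6}, {"aperture":0.6}, {"aperture":0.6}, {"aperture":1, "z":-30}, {"aperture":1, "z":-70}, {"aperture":1, "z":-110}, {"aperture":1, "z":-110}, {"aperture":1, "z":-110}]}}

```text
time: 8.55
tool_pos: [512.0, 66.2, 205.1]
orientation: [0.978, 0.207, 0.001, 0.0]
wrist_force: [0.3, 0.4, -0.3]
width: 1.002
finger_force: 0.0
```

Run:
```python
from h import *
np.set_printoptions(precision=1,suppress=True)
im=save("wrist","w4.png");c=cam("wrist");s=get_state();print(s["tool_pos"],np.round(s["joint_positions"],2))
cv2.imwrite("pics/w4c.png",cv2.resize(cv2.cvtColor(im[130:250,265:385],cv2.COLOR_RGB2BGR),None,fx=5,fy=5,interpolation=cv2.INTER_CUBIC))
print(proj("wrist",[511,65.5,75],c),proj("wrist",[511,65.5,97],c))
for q,z in(("cap",0),("cap_grip",38)):
    r=spot_point(q,"wrist"); print(q,[(x["point"],x["confidence"],atz("wrist",x["point"],z,c)) for x in r[:2]])
```

```text
[511.2  66.1 204. ] [ 0.4  0.1 -0.7  1.8  0.1  1.2 -1.4]
[323.7 194.3] [323.6 202.4]
cap [([537.7, 177.9], 0.77, array([ 604.7, -156.1,    0. ]))]
cap_grip [([560.1, 184.9], 0.96, array([ 605.5, -152. ,   38. ]))]
```

View pics/w4c.png

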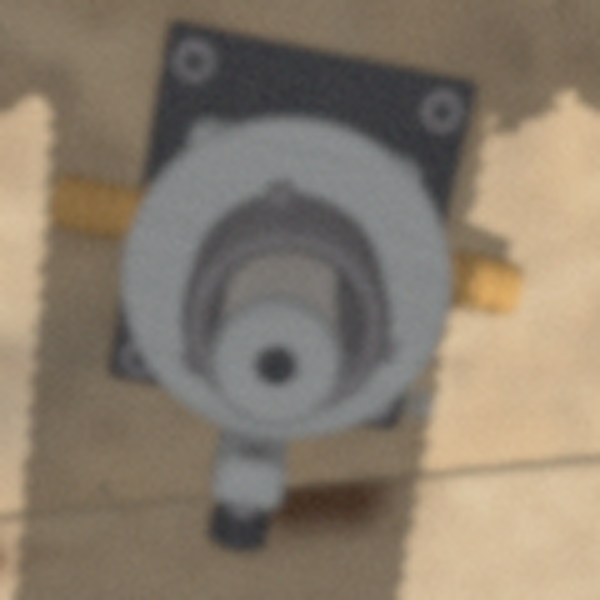

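The element stands in the chamber, with its top at full (320.2,202.4). The flange centre is at (322.4,185.4) and the lug is below it at about (313,230).

Run:
```python
from h import *
np.set_printoptions(precision=1,suppress=True)
c=cam("wrist");s=get_state();t=np.array(s["tool_pos"])
for n,p,z in(("flangeLR",(322.4,185.4),47),("fltop",(322.4,130+115/5),47),("flbot",(322.4,130+438/5),47),("mouth",(322.4,192.3),75),("el",(320.2,202.4),97),("lug",(265+50,130+500/5),61),
 ("elL",(265+212/5,202.4),97),("elR",(265+342/5,202.4),97)):
    X=atz("wrist",p,z,c); print(n,X,tool(X-t))
print(tool(np.array([611,-154,200])-t))
```

```text
flangeLR [510.3  66.9  47. ] [  0.2  -0.9 156.1]
fltop [539.1  79.6  47. ] [ 31.7  -0.8 156. ]
flbot [479.5  53.3  47. ] [-33.4  -0.9 156.1]
mouth [511.8  67.4  75. ] [  1.7  -0.7 128.1]
el [509.4  68.1  97. ] [ -0.2  -2.4 106.1]
lug [470.   56.9  61. ] [-40.7  -8.  142.1]
elL [505.2  77.7  97. ] [ -0.2 -12.8 106.1]
elR [513.8  58.3  97. ] [ -0.2   8.3 106.1]
[  2.6 241.8   2.9]
```

>>> {"method": "send_path", "body": {"offsets": [{"aperture":1, "x":1, "y":242}, {"aperture":1, "x":1, "y":242}, {"aperture":1, "x":1, "y":242}, {"aperture":1, "x":1, "y":242, "z":10}, {"aperture":1, "x":1, "y":242, "z":20}, {"aperture":1, "x":1, "y":242, "z":20}, {"aperture":1, "x":1, "y":242, "z":20}]}}

```text
time: 9.4
tool_pos: [609.5, -155.3, 181.8]
orientation: [0.979, 0.206, -0.002, -0.001]
wrist_force: [-0.4, 1.0, -0.7]
width: 0.997
finger_force: 0.0
```

Run:
```python
from h import *
np.set_printoptions(precision=1,suppress=True)
im=save("wrist","w5.png");c=cam("wrist");s=get_state();t=np.array(s["tool_pos"]);print(t,np.round(s["joint_positions"],2))
for q,z in(("cap",0),("cap_grip",38)):
    r=spot_point(q,"wrist"); print(q,[(x["point"],x["confidence"],atz("wrist",x["point"],z,c),tool(atz("wrist",x["point"],z,c)-t)) for x in r[:2]])
r=silhouettes("cap","wrist")[0];ys,xs=np.nonzero(r["mask"]);print(r["confidence"],xs.min(),xs.max(),ys.min(),ys.max())
cv2.imwrite("pics/w5c.png",cv2.resize(cv2.cvtColor(im[130:250,265:385],cv2.COLOR_RGB2BGR),None,fx=5,fy=5,interpolation=cv2.INTER_CUBIC))
```

```text
[ 609.8 -153.8  182.9] [ 0.6  0.4 -0.5  1.6  0.2  1.2 -1.1]
cap [([322.7, 181.7], 0.81, array([ 606.2, -154.1,    0. ]), array([ -3.4,  -0.9, 182.9]))]
cap_grip [([321.3, 190.9], 0.84, array([ 606.9, -152.6,   38. ]), array([ -2.2,  -2.1, 144.9]))]
0.57 292 350 153 217
```

View pics/w5c.png

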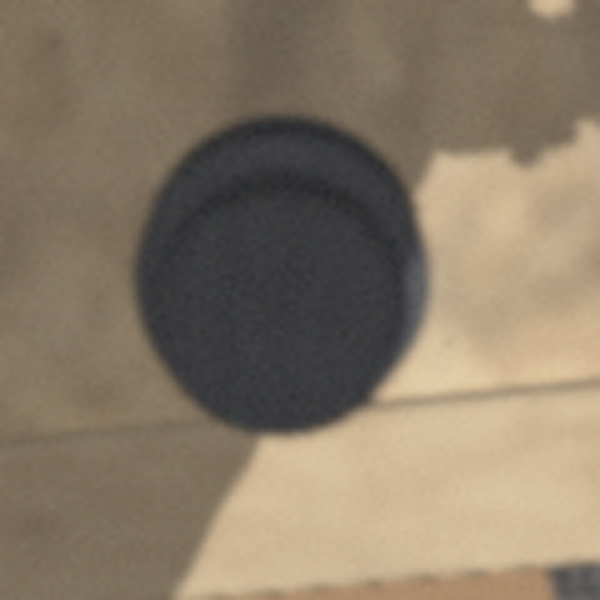

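The crop shows the cap centred at column 321.6, with the far skirt edge at row 153 and the near edge of the crown top at row 216.6.

Run:
```python
from h import *
np.set_printoptions(precision=1,suppress=True)
c=cam("wrist");s=get_state();t=np.array(s["tool_pos"]);print(t)
for n,p,z in(("far base -29",(321.6,153),0),("far base@26",(321.6,153),26),("near crown +23",(321.6,216.6),50),("crown L",(265+155/5,190),50),("skL",(265+137/5,182),20),("skR",(265+430/5,182),20)):
    X=atz("wrist",p,z,c); print(n,X,tool(X-t))
```

```text
[ 610.3 -152.9  184.6]
far base -29 [ 634.2 -140.2    0. ] [ 26.9  -1.8 184.6]
far base@26 [ 638.3 -138.6   26. ] [ 31.3  -1.6 158.6]
near crown +23 [ 588.  -161.1   50. ] [-23.8  -1.5 134.6]
crown L [ 602.1 -129.6   50. ] [  1.9 -24.6 134.6]
skL [ 599.1 -124.2   20. ] [  1.3 -30.8 164.6]
skR [ 622.8 -177.5   20. ] [  1.3  27.6 164.6]
```

>>> {"method": "send_path", "body": {"offsets": [{"aperture":1, "x":-1, "y":-1.5, "z":45}, {"aperture":1, "x":-1, "y":-1.5, "z":90}, {"aperture":1, "x":-1, "y":-1.5, "z":125}, {"aperture":1, "x":-1, "y":-1.5, "z":143}, {"aperture":1, "x":-1, "y":-1.5, "z":143}, {"aperture":0, "x":-1, "y":-1.5, "z":143}, {"aperture":0, "x":-1, "y":-1.5, "z":143}, {"aperture":0, "x":-1, "y":-1.5, "z":143}, {"aperture":0, "x":-1, "y":-1.5, "z":143}, {"aperture":0, "x":-1, "y":-1.5, "z":143}]}}

```text
time: 10.6
tool_pos: [610.1, -153.7, 43.6]
orientation: [0.978, 0.207, 0.001, 0.001]
wrist_force: [-1.7, 0.9, 9.2]
width: 0.517
finger_force: 60.6
```

>>> {"method": "send_path", "body": {"offsets": [{"aperture":0, "z":-45}, {"aperture":0, "z":-90}, {"aperture":0, "z":-120}, {"aperture":0, "y":-60, "z":-125}, {"aperture":0, "y":-241.5, "z":-125}, {"aperture":0, "y":-241.5, "z":-125}, {"aperture":0, "y":-241.5, "z":-125}, {"aperture":0, "y":-241.5, "z":-125}, {"aperture":0, "y":-241.5, "z":-125}, {"aperture":0, "y":-241.5, "z":-125}, {"aperture":0, "y":-241.5, "z":-125}]}}

```text
time: 11.7
tool_pos: [511.6, 66.0, 166.7]
orientation: [0.979, 0.206, 0.0, 0.0]
wrist_force: [0.1, 0.4, -1.1]
width: 0.514
finger_force: 62.2
```

Run:
```python
from h import *
np.set_printoptions(precision=1,suppress=True)
im=save("wrist","w6.png");s=get_state();t=np.array(s["tool_pos"]);print(t,np.round(s["joint_positions"],2))
```

```text
[511.6  65.7 166.5] [ 0.4  0.2 -0.7  1.9  0.1  1.1 -1.5]
```

View pics/w6.png

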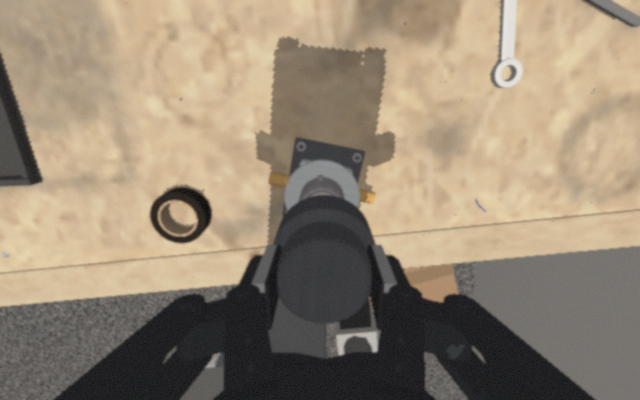

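The cap is held upright with its crown centre at about (324,275). The flange spans columns 284 to 359 and its far edge is at row 159.

Run:
```python
from h import *
np.set_printoptions(precision=1,suppress=True)
c=cam("wrist");s=get_state();t=np.array(s["tool_pos"])
g=cv2.imread("pics/w6.png",0).astype(float)
for r in (183,187,191):
    row=cv2.GaussianBlur(g,(3,3),0)[r]; d=np.diff(row); print(r,np.argsort(-d[270:300])[:2]+270.5,np.argsort(d[345:375])[:2]+345.5)
for r in (215,220,225): 
    d=np.diff(cv2.GaussianBlur(g,(3,3),0)[r]); print("cap",r,np.argsort(d[270:310])[:2]+270.5,np.argsort(-d[345:385])[:2]+345.5)
for n,p,z in(("flL",(284,190),47),("flR",(359.5,190),47),("flfar",(321.7,159),47),("capfar",(324,194),123),("cap z149 far",(324,194),149)):
    X=atz("wrist",p,z,c); print(n,X,tool(X-t))
```

```text
183 [286.5 285.5] [355.5 356.5]
187 [285.5 284.5] [357.5 358.5]
191 [284.5 283.5] [359.5 358.5]
cap 215 [282.5 283.5] [363.5 362.5]
cap 220 [281.5 280.5] [366.5 365.5]
cap 225 [279.5 278.5] [368.5 367.5]
flL [504.1  98.7  47. ] [  6.4 -33.3 119.5]
flR [530.  40.  47.] [  6.4  30.9 119.5]
flfar [541.4  80.1  47. ] [ 33.   -1.2 119.5]
capfar [536.1  75.7 123. ] [26.4  0.7 43.5]
cap z149 far [543.5  79.  149. ] [34.5  0.7 17.5]
```

Run:
```python
from h import *
np.set_printoptions(precision=1,suppress=True)
c=cam("wrist");s=get_state();t=np.array(s["tool_pos"])
g=cv2.GaussianBlur(cv2.imread("pics/w6.png",0).astype(float),(5,3),0)
col=g[:,322:326].mean(1);print(col[150:215].round(0).astype(int).tolist(),col[295:345].round(0).astype(int).tolist(),sep="\n")
Rt=R.from_quat(s["orientation"]).as_matrix()
for x in(-2,0,2):
    P=lambda a:proj("wrist",t+Rt@np.array(a,float),c)[1]
    print(x,"base far",P([x+29,0,43.5]),"skirttop far",P([x+29,0,17.5]),"crown near",P([x-23,0,-6.5]), "crown far",P([x+23,0,-6.5]),"crown cent",P([x,0,-6.5]))
```

```text
[60, 61, 61, 61, 61, 61, 61, 63, 70, 87, 109, 127, 138, 143, 143, 142, 140, 140, 140, 141, 141, 141, 141, 139, 135, 127, 117, 105, 96, 91, 88, 86, 85, 85, 86, 87, 90, 94, 99, 102, 101, 102, 109, 113, 104, 83, 62, 51, 49, 49, 47, 46, 47, 48, 48, 48, 48, 50, 53, 58, 62, 64, 64, 65, 64]
[61, 61, 61, 61, 61, 60, 60, 60, 60, 59, 58, 58, 59, 60, 60, 60, 59, 59, 59, 59, 59, 59, 59, 59, 59, 59, 60, 63, 67, 71, 74, 75, 75, 75, 75, 74, 74, 74, 74, 74, 73, 74, 75, 75, 75, 74, 74, 75, 76, 76]
-2 base far 193.1257508271464 skirttop far 208.11553591006245 crown near 325.00082782699957 crown far 239.44013117677787 crown cent 284.38551272123044
0 base far 189.88184195661026 skirttop far 204.4136577172768 crown near 321.62504739542646 crown far 235.30433162847885 crown cent 280.65860909880945
2 base far 186.6153316895937 skirttop far 200.68184947794833 crown near 318.22074762563943 crown far 231.12983204905143 crown cent 276.8986121904989
```

>>> {"method": "send_path", "body": {"offsets": [{"aperture":0, "x":1, "y":-1.3, "z":20}, {"aperture":0, "x":1, "y":-1.3, "z":40}, {"aperture":0, "x":1, "y":-1.3, "z":45}, {"aperture":0, "x":1, "y":-1.3, "z":49}, {"aperture":0, "x":1, "y":-1.3, "z":52}, {"aperture":0, "x":1, "y":-1.3, "z":54}, {"aperture":0, "x":1, "y":-1.3, "z":54}]}}

```text
time: 12.45
tool_pos: [511.7, 68.7, 112.6]
orientation: [0.978, 0.207, 0.0, 0.0]
wrist_force: [-0.2, -0.9, -1.4]
width: 0.509
finger_force: 62.2
```

>>> {"method": "send_path", "body": {"offsets": [{"aperture":0, "z":4}, {"aperture":0, "z":7}, {"aperture":0, "z":9}, {"aperture":0, "z":11}, {"aperture":0, "z":11}]}}

```text
time: 12.95
tool_pos: [512.4, 68.9, 103.1]
orientation: [0.978, 0.207, 0.001, 0.0]
wrist_force: [-3.8, -1.5, 17.0]
width: 0.513
finger_force: 64.2
```

>>> {"method": "send_path", "body": {"offsets": [{"aperture":0, "az":0.06}, {"aperture":0, "az":0.12}, {"aperture":0, "az":0.18}, {"aperture":0, "az":0.24}, {"aperture":0, "az":0.3}, {"aperture":0, "az":0.3}]}}

```text
time: 13.55
tool_pos: [513.6, 68.7, 103.3]
orientation: [0.998, 0.057, 0.002, 0.0]
wrist_force: [-0.9, -0.8, 13.0]
width: 0.513
finger_force: 63.6
```

```bash
python3 -c "
from h import *
s=get_state();print(np.round(s['joint_positions'],2),np.round(s['moment'],2))"
```

```text
[ 0.32  0.24 -0.6   1.93  0.16  1.01 -1.81] [-0.45  0.04 -0.04]
```

>>> {"method": "send_path", "body": {"offsets": [{"aperture":0, "az":-0.12}, {"aperture":0, "az":-0.24}, {"aperture":0, "az":-0.32}, {"aperture":0, "az":-0.38}, {"aperture":0, "az":-0.44}, {"aperture":0, "az":-0.5}, {"aperture":0, "az":-0.56}, {"aperture":0, "az":-0.6}, {"aperture":0, "az":-0.6}]}}

```text
time: 14.45
tool_pos: [513.4, 69.5, 103.3]
orientation: [0.936, 0.352, 0.002, 0.0]
wrist_force: [-0.5, -0.1, 13.1]
width: 0.513
finger_force: 63.7
```

```bash
python3 -c "
from h import *
s=get_state();print(np.round(s['joint_positions'],2),np.round(s['moment'],2))"
```

```text
[ 0.39  0.26 -0.69  1.92  0.19  1.02 -1.23] [0.05 0.17 0.08]
```

>>> {"method": "send_path", "body": {"offsets": [{"aperture":0, "az":-0.06}, {"aperture":0, "az":-0.12}, {"aperture":0, "az":-0.18}, {"aperture":0, "az":-0.24}, {"aperture":0, "az":-0.3}, {"aperture":0, "az":-0.36}, {"aperture":0, "az":-0.36}]}}

```text
time: 15.15
tool_pos: [511.4, 68.7, 101.2]
orientation: [0.858, 0.513, -0.0, -0.0]
wrist_force: [-0.8, 0.3, -1.7]
width: 0.516
finger_force: 62.2
```

```bash
python3 -c "
from h import *
s=get_state();print(np.round(s['joint_positions'],2),np.round(s['moment'],2))"
```

```text
[ 0.44  0.27 -0.74  1.92  0.21  1.02 -0.89] [-0.02  0.03 -0.03]
```

The z reading dropped and the contact force vanished, so the keyways are over the pins. I push down now.

>>> {"method": "send_path", "body": {"offsets": [{"aperture":0, "z":1.5}, {"aperture":0, "z":3}, {"aperture":0, "z":4}, {"aperture":0, "z":4}]}}

```text
time: 15.55
tool_pos: [511.6, 68.8, 97.4]
orientation: [0.859, 0.513, 0.0, 0.0]
wrist_force: [0.0, -0.3, 2.3]
width: 0.516
finger_force: 62.4
```

>>> {"method": "send_path", "body": {"offsets": [{"aperture":0, "z":2}, {"aperture":0, "z":4}, {"aperture":0, "z":6}, {"aperture":0, "z":7.5}, {"aperture":0, "z":9}, {"aperture":0, "z":9}]}}

```text
time: 16.15
tool_pos: [511.7, 68.8, 90.4]
orientation: [0.859, 0.513, -0.0, 0.001]
wrist_force: [-12.8, -2.1, 32.1]
width: 0.513
finger_force: 65.6
```

>>> {"method": "send_path", "body": {"offsets": [{"aperture":0, "z":0.7}, {"aperture":0, "z":0.7}, {"aperture":0, "z":0.7}, {"aperture":0, "z":0.7}]}}

```text
time: 16.55
tool_pos: [511.7, 68.8, 90.4]
orientation: [0.859, 0.513, -0.0, 0.001]
wrist_force: [-16.0, -3.8, 40.0]
width: 0.515
finger_force: 66.5
```

Run:
```python
from h import *
im=save("side","s9.png"); s=get_state(); print(s["moment"],s["tool_pos"],s["wrist_force"])
cv2.imwrite("pics/s9c.png",cv2.resize(cv2.cvtColor(im[150:270,280:440],cv2.COLOR_RGB2BGR),None,fx=5,fy=5,interpolation=cv2.INTER_CUBIC))
```

```text
[-0.78254047  3.53665085  0.02730975] [511.7505819   68.79981971  90.38716661] [-15.70937654  -2.93619673  40.66218751]
```

View pics/s9c.png

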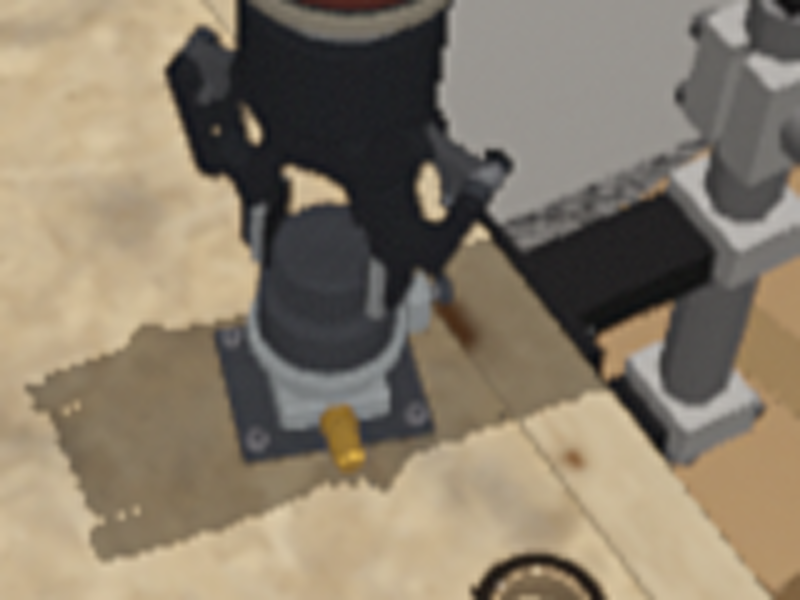

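The side crop shows the skirt flush on the flange, with the fingers clear of the lug. The stop is hard: z did not move with extra push, after 12.8 mm of drop from the pins. I ease off slightly and hand in.

>>> {"method": "send_path", "body": {"offsets": [{"aperture":0, "z":-0.7}, {"aperture":0, "z":-0.7}, {"aperture":0, "z":-0.7}]}}

```text
time: 16.9
tool_pos: [511.7, 68.8, 90.4]
orientation: [0.859, 0.513, -0.0, 0.001]
wrist_force: [-12.5, -2.0, 31.4]
width: 0.514
finger_force: 65.5
```

```bash
python3 -c "
from bench import *
print(sign_off())"
```

```text
the job is handed in; nothing more can be done
None
```

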